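# Unlock the watch test stand and swing the watch to the pick-up

## Task

Free the turntable of the watch test stand: pull its sprung index plunger straight up by the bar handle, twist it counter-clockwise until it meets the end of its track, let it down into the rest notch there so that it stays retracted, and let go. Then swing the turntable counter-clockwise by its upright post until its tab rests against the rubber face of the pick-up, and let go. Do not strain the plunger, touch the pick-up only gently, and leave the other things on the bench where they are.

Things in the scene. Friction and masses are not known exactly. Their poses are not given: they have to be found in the camera images.
- test_stand: black test stand fixed to the bench, base plate 220 x 210 x 12 mm. Origin: underside, on the vertical turntable axis; z up. Turntable disc 124 mm wide, top 24 mm above the bench, a watch on its centre (top 38 mm). At x +92 mm a black column holds an arm (top 50 mm) over the disc; on it, at x +52 mm, y 0, stands a round aluminium sleeve, 46 mm wide, top 78 mm, in which the plunger slides
- plunger: index plunger, slides along and turns about its vertical z axis (x +52 mm, y 0 of the stand); origin on it. Its foot locks the turntable until lifted 6 mm. Its cross pin clears a level ledge at 12 mm lift and can then be twisted, counter-clockwise only; a hard stop is at 16 mm lift. Spring: 6 N when down, 12 N at 12 mm, 14 N at 16 mm; damped. Stop, pin and foot bear at most 25 N
- plunger_grip (a point): centre of the plunger's black bar handle: 46 long (x, along the bar) x 12 wide x 24 mm high. 96 mm above the bench while down, 105 mm in the rest notch
- plunger_twist (a joint): twist of the plunger, rad: 0 in its slot, grows counter-clockwise from above. The cross pin (20 mm from the axis) meets an end wall somewhere from 0.85 to 1.5 rad, different every time: find it by feel. The rest notch, 3 mm deep below the ledge, lies against this wall (its last 0.08 rad fit the pin); in it the plunger rests 9 mm above its lowest place
- cradle (a joint): angle of the turntable in rad: 0 while locked, grows counter-clockwise seen from above; a little friction holds it where it is left (about 1.6 N at the post)
- cradle_post (a point): top centre of the upright steel post on the turntable, 12 mm thick, from 24 to 84 mm above the bench, 50 mm from the turntable axis, at first on the side away from the plunger (stand -x); it is the turntable's handle
- tab_face (a point): middle of the working face of the aluminium tab (14 mm wide, 10 mm high) that sticks out of the turntable's rim to 88 mm from its axis; 80 mm from the axis, 19 mm above the bench
- pickup: vibration pick-up: silver cylinder 19 mm thick, about 40 mm long, lying on the stand's base beside the turntable, clamped at a different place each time (its top is 31 mm above the bench). Origin on the turntable axis at bench height. The tab reaches its rubber face after 0.5 to 1.1 rad of swing
- pickup_face (a point): middle of the pick-up's rubber face (14 mm wide), 80 mm from the turntable axis, 19 mm above the bench; the tab face comes to rest on it. Must not be pressed beyond 12 N
- screwdriver: small screwdriver lying to the left of the stand, leave alone
- loupe: black eye loupe, 42 mm wide, 30 mm high, right of the stand, leave alone
- cup: small grey cup, 44 mm wide, 25 mm high, right of the stand nearer to the robot, leave alone
- bezel_ring: steel ring 40 mm wide, 6 mm high, left of the stand nearer to the robot, leave alone
- brush: small brush lying at the left, leave alone

How it is judged:
By the outcome, as a careful person would: the job done as asked, in the order asked, and still so for the second after the job is handed in, with the robot touching nothing.
It also fails if it takes over 72 s, if anything falls off the work surface, if the arm or the gripper's body presses on something with over 40 N, if the wrist force passes 120 N, or if a joint passes its speed limit or range.

## Robot

A 7-joint arm with a two-finger parallel gripper is mounted at the origin on the work surface. World frame = base frame: x ahead of the robot, y to its left, z up, the work surface at z = 0. Lengths are in m, angles in degrees, forces in N, time in s.
With the tool pointing down it reaches from about 0.425 to 0.95 m from the base axis. Payload 4.7 kg.
Tool frame: the origin (TCP) lies midway between the tips of the shut fingers; the grasp point (between the pads) lies 19 mm behind it (env.pinch_z is the distance from the TCP to the grasp point, in m); z points along the fingers, y is the direction in which the jaws open and shut (so a half turn about z gives the same grasp; the last joint's range is limited). The gripper opens to 87 mm and grips with 3 to 60 N. Pads are 19 mm wide; open, the fingers measure 117 mm over their backs; the gripper's body (75 mm by 190 mm) begins 51 mm behind the grasp point.
Start: joints at [70.823, 26.849, -2.785, 87.806, 1.381, 65.374, -4.715], TCP at [0.203, -0.644, 0.223] pointing down, gripper open.
Joint ranges: [-148.3, 148.3], [-19.14, 114.17], [-79.39, 73.82], [5.75, 140.21], [-59.74, 239.74], [12.07, 113.84], [-152.46, 152.46]. Speed limits (degrees/s): [147.25, 147.25, 180, 180, 180, 180, 180].

## Interface

Orientations are given as [roll, pitch, yaw] about the fixed x, y, z axes, in that order (R = Rz(yaw) Ry(pitch) Rx(roll)).
In Python, from bench import env gives the robot as it stands.
- The arm moves only by the tool carry_out, never from a script. Its argument "rows" is a list that holds one entry, the list of rows, each a list of 7 numbers: the shift along the tool's x, y, z in units of 30 mm (1.0 is 30 mm), then the turn, a rotation vector about the tool's x, y, z in units of 5 degrees (1.0 is 5 degrees), then the opening, from 0 (shut) to 1 (fully open). A call has 1 to 20 rows; each row is the pose to reach, as a shift and turn from the pose commanded when the call began, along the tool's axes at that moment; what a row does not reach only later rows make up. A row lasts 1/12 s, in which the tool goes at most 41.7 mm and 7.16 degrees, less where a joint would pass 70% of its speed; a pose out of reach is approached as far as the arm can. A call with a gripper value outside its range is refused whole. The fingers move at their own pace and stop on an object; the grip force is fixed at half the most. Time passes only in rows, so rows that repeat a pose let the fingers close. It gives the time, the measured TCP pose, the force and the opening at its end, in the units of the state.
- env.read_state(): the state, without advancing time (a new reading comes with each control period).
- env.get_image(name): name is "scene" or "top" or "wrist"; returns the picture (400x640x3 uint8, red, green, blue); there is no depth.
- env.get_calibration(name): a dict with "intrinsics" (3x3 intrinsics, pixels), "R" (3x3) and "t" (3): a world point X has camera coordinates R X + t. Camera axes: x right, y down, z forward; pixel columns grow to the right and rows downward; lengths in m; the calibration is good to about 2 mm. The wrist camera is an equidistant fisheye: a pixel r from the principal point sees the ray r / f radians off the axis. A picture is of the moment at which its call begins: read the wrist's pose just before it. get_calibration takes no time and is no camera call; for the wrist camera it gives the pose at the moment of the call.
- env.hand_in(): hands the job in, once; it reports no verdict.
The state is a dict: "time_s": time; "joint_pos": joint angles; "joint_velocities": joint speeds; "joint_efforts": joint torques, N m; "tool_pos": TCP position; "ee_rot": TCP orientation; "wrist_force": force on the tool from outside, world axes, zero at the start; "torque": the same for the moment, N m; "width": finger opening in m.
Only numpy, scipy, OpenCV 4.12 (cv2) and the standard library are available. Lean on these libraries where they do the work, as an engineer would, in place of code of your own. Each camera call takes 0.05 s, during which the arm holds its last target.

## Working session

There is one attempt and no reset: what is moved stays moved. The work goes in short steps, Python scripts to look and compute and a tool call to move; the robot and the scene stay as the last step left them, time stands still between calls to the robot, and variables do not carry over. Pictures are saved under pics/ and viewed, and the job is handed in when it is done.

Besides the shell and the picture viewer there is one more tool, called after "Call:" by a JSON object that holds its "api" and its "payload", one argument or row to a line. carry_out: Moves the arm, as the interface text tells. Its arguments: {"type":"object","properties":{"rows":{"type":"array","items":{"type":"array","items":{"type":"array","items":{"type":"number"}}}}},"required":["rows"]}

```bash
ls; mkdir -p pics; python3 - <<'E'
from bench import env
import cv2
print(env.read_state())
for n in ("scene","top"):
    im=env.get_image(n); cv2.imwrite(f"pics/{n}0.png",im[:,:,::-1])
    print(n,env.get_calibration(n))
E
```

```text
pics
{'time_s': 0.0, 'joint_pos': array([70.82309316, 26.89728383, -2.78538276, 87.87526018,  1.38263623,
       65.37482712, -4.71563329]), 'joint_velocities': array([-0.02014822, -0.02486142,  0.05251662, -0.17142559,  0.03503123,
       -0.04579961,  0.02646269]), 'joint_efforts': array([-5.05083444e-04, -5.07968009e+01, -8.01723031e-02, -2.36155969e+01,
       -6.12166501e-02,  3.77089914e-02,  1.81488108e-04]), 'tool_pos': array([ 0.20303954, -0.64309528,  0.22148842]), 'ee_rot': array([-1.79886386e+02,  5.38997301e-03,  1.75244436e+01]), 'wrist_force': array([-1.13680779,  0.159984  , -0.15974881]), 'torque': array([ 0.04915547, -0.0318278 ,  0.00956997]), 'width': 0.08713416357407373}
scene {'intrinsics': array([[398.00204639,   0.        , 318.32586775],
       [  0.        , 398.00204639, 201.16633943],
       [  0.        ,   0.        ,   1.        ]]), 'R': array([[ 0.03881872,  0.99912219,  0.01574653],
       [ 0.78886327, -0.02096938, -0.6142109 ],
       [-0.61334155,  0.03626474, -0.7889848 ]]), 't': array([-0.13837542, -0.36380086,  1.17299684])}
top {'intrinsics': array([[455.97240333,   0.        , 313.17974041],
       [  0.        , 455.97240333, 198.70002043],
       [  0.        ,   0.        ,   1.        ]]), 'R': array([[ 0.00197203, -0.99978096,  0.02083627],
       [-0.98859896, -0.00508624, -0.15048662],
       [ 0.15055964, -0.02030195, -0.98839245]]), 't': array([0.10255083, 0.55914037, 1.10504345])}
```

View pics/scene0.png

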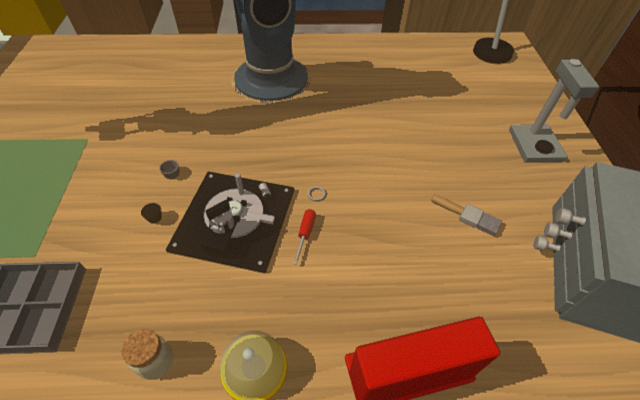

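View pics/top0.png

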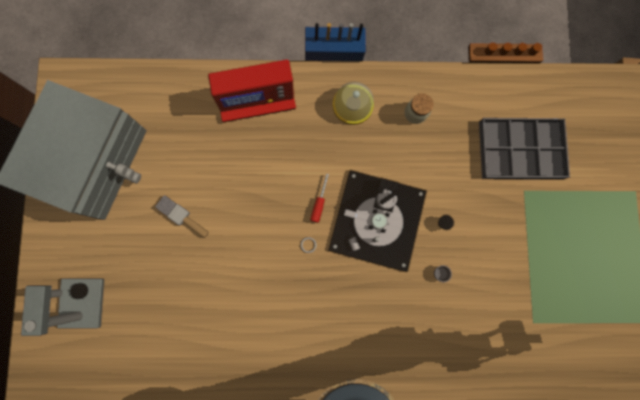

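The stand sits at about (378,220) in the top view and (234,220) in the scene view. I'll enlarge both.

```bash
python3 - <<'E'
import cv2
a=cv2.imread("pics/top0.png")[160:280,300:460]; cv2.imwrite("pics/topz.png",cv2.resize(a,None,fx=5,fy=5,interpolation=cv2.INTER_CUBIC))
a=cv2.imread("pics/scene0.png")[160:280,150:310]; cv2.imwrite("pics/scenez.png",cv2.resize(a,None,fx=5,fy=5,interpolation=cv2.INTER_CUBIC))
E
```

```text
(no output)
```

View pics/topz.png

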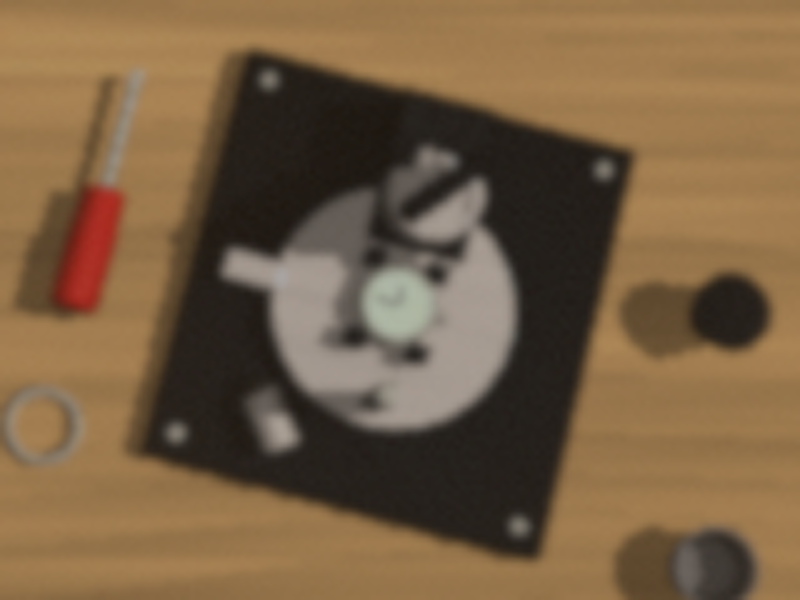

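View pics/scenez.png

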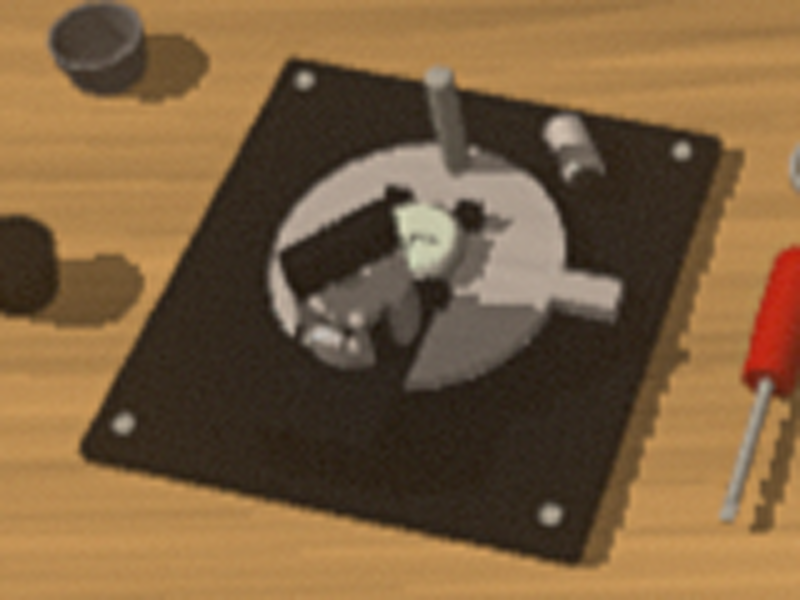

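```bash
cat > h.py <<'E'
import numpy as np, cv2
from bench import env
from scipy.spatial.transform import Rotation as Ro
def ray2plane(name,uv,z,cal=None):
    c=cal or env.get_calibration(name); K,R,t=c["intrinsics"],c["R"],c["t"]
    C=-R.T@t
    x=(uv[0]-K[0,2])/K[0,0]; y=(uv[1]-K[1,2])/K[1,1]
    if name=="wrist":
        r=np.hypot(x,y); d=np.array([x/r*np.sin(r),y/r*np.sin(r),np.cos(r)]) if r>1e-9 else np.array([0,0,1.])
    else: d=np.array([x,y,1.])
    d=R.T@d
    return C+d*(z-C[2])/d[2]
def proj(name,X,cal=None):
    c=cal or env.get_calibration(name); K,R,t=c["intrinsics"],c["R"],c["t"]
    p=R@np.asarray(X)+t
    if name=="wrist":
        th=np.arctan2(np.hypot(p[0],p[1]),p[2]); q=p[:2]/np.hypot(*p[:2])*th
    else: q=p[:2]/p[2]
    return np.array([K[0,0]*q[0]+K[0,2],K[1,1]*q[1]+K[1,2]])
def delta(pos,rpy):
    """target TCP -> shift units & rotvec units from current (commanded≈measured)"""
    s=env.read_state(); R0=Ro.from_euler('xyz',s["ee_rot"],degrees=True)
    sh=R0.inv().apply(np.array(pos)-s["tool_pos"])/0.03
    rv=(R0.inv()*Ro.from_euler('xyz',rpy,degrees=True)).as_rotvec(degrees=True)/5
    return np.round(sh,3),np.round(rv,3)
E
python3 - <<'E'
from h import *
T=lambda p:(300+p[0]/5,160+p[1]/5)
S=lambda p:(150+p[0]/5,160+p[1]/5)
for n,p,z in [("c FL",(252,52),.012),("c FR",(632,152),.012),("c NR",(540,556),.012),("c NL",(140,452),.006),
 ("s1",(268,80),.013),("s2",(603,170),.013),("s3",(519,526),.013),("s4",(176,433),.013),
 ("disc",(393,308),.024),("watch",(399,304),.038),("handle",(437,198),.108),("tabend",(222,262),.024),("pickTop",(285,430),.031)]:
    print(n,ray2plane("top",T(p),z).round(4))
for n,p,z in [("s cup",(304,79),.013),("s",(682,151),.013),("s",(550,515),.013),("s",(123,424),.013),("disc",(417,266),.024),("post",(440,75),.084),("handle",(345,230),.108),("watch",(426,236),.038)]:
    print(n,ray2plane("scene",S(p),z).round(4))
E
```

```text
c FL [0.6384 0.007  0.012 ]
c FR [ 0.5866 -0.1904  0.012 ]
c NR [ 0.379  -0.1363  0.012 ]
c NL [0.431  0.0658 0.006 ]
s1 [ 0.6233 -0.0011  0.013 ]
s2 [ 0.5768 -0.1747  0.013 ]
s3 [ 0.394  -0.1258  0.013 ]
s4 [0.4404 0.0478 0.013 ]
disc [ 0.5034 -0.0622  0.024 ]
watch [ 0.504  -0.0629  0.038 ]
handle [ 0.5473 -0.0703  0.108 ]
tabend [0.5266 0.0247 0.024 ]
pickTop [ 0.4412 -0.0056  0.031 ]
s cup [ 0.3939 -0.1249  0.013 ]
s [0.4414 0.0494 0.013 ]
s [ 6.248e-01 -3.000e-04  1.300e-02]
s [ 0.5781 -0.174   0.013 ]
disc [ 0.5104 -0.0609  0.024 ]
post [ 0.4566 -0.0472  0.084 ]
handle [ 0.5548 -0.0708  0.108 ]
watch [ 0.5053 -0.0555  0.038 ]
```

```bash
python3 - <<'E'
from h import *
c=env.get_calibration("wrist"); s=env.read_state()
C=-c["R"].T@c["t"]; R0=Ro.from_euler('xyz',s["ee_rot"],degrees=True)
print(c["intrinsics"][0], "cam in tool",R0.inv().apply(C-s["tool_pos"]),"axis in tool",R0.inv().apply(c["R"][2]),R0.inv().apply(c["R"][0]))
print(delta([0.48,-0.07,0.24],[180,0,90]))
E
```

```text
[309.70691629   0.         315.40844708] cam in tool [ 0.07736673 -0.00046756 -0.16261477] axis in tool [-0.28170467 -0.00153477  0.95949993] [-4.21105084e-04  9.99998822e-01  1.47591070e-03]
(array([ 14.556, -15.441,  -0.588]), array([-1.8000e-02, -1.2000e-02, -1.4495e+01]))
```

Call:
{"api": "carry_out", "payload": {
  "rows": [
    [[14.5,-15.4,-0.6,0,0,-14.5,1],[14.5,-15.4,-0.6,0,0,-14.5,1],[14.5,-15.4,-0.6,0,0,-14.5,1],[14.5,-15.4,-0.6,0,0,-14.5,1],[14.5,-15.4,-0.6,0,0,-14.5,1],[14.5,-15.4,-0.6,0,0,-14.5,1],[14.5,-15.4,-0.6,0,0,-14.5,1],[14.5,-15.4,-0.6,0,0,-14.5,1],[14.5,-15.4,-0.6,0,0,-14.5,1],[14.5,-15.4,-0.6,0,0,-14.5,1],[14.5,-15.4,-0.6,0,0,-14.5,1],[14.5,-15.4,-0.6,0,0,-14.5,1],[14.5,-15.4,-0.6,0,0,-14.5,1],[14.5,-15.4,-0.6,0,0,-14.5,1],[14.5,-15.4,-0.6,0,0,-14.5,1],[14.5,-15.4,-0.6,0,0,-14.5,1],[14.5,-15.4,-0.6,0,0,-14.5,1],[14.5,-15.4,-0.6,0,0,-14.5,1],[14.5,-15.4,-0.6,0,0,-14.5,1]]
  ]
}}

```text
time_s: 1.68
tool_pos: [0.4782, -0.0739, 0.24]
ee_rot: [-179.9, 0.0, 89.9]
wrist_force: [0.2, -0.3, 0.9]
width: 0.0874
```

```bash
python3 - <<'E'
from h import *
import pickle
s=env.read_state(); print({k:np.round(s[k],3) for k in ("time_s","joint_pos","tool_pos","ee_rot","wrist_force")})
c=env.get_calibration("wrist"); im=env.get_image("wrist")[:,:,::-1]
cv2.imwrite("pics/w1.png",im); pickle.dump(c,open("w1.pkl","wb"))
for n,X in dict(axis=[.5045,-.0625,.024],pl=[.5547,-.076,.108],post=[.456,-.0496,.084]).items(): print(n,proj("wrist",X,c))
E
```

```text
{'time_s': np.float64(1.683), 'joint_pos': array([ 35.771,  11.017, -36.236, 110.114,   7.454,  61.247,  -3.686]), 'tool_pos': array([ 0.478, -0.074,  0.24 ]), 'ee_rot': array([-1.7992e+02,  4.5000e-02,  8.9883e+01]), 'wrist_force': array([ 0.222, -0.306,  0.868])}
axis [337.04615289 166.59640364]
pl [391.93598469 194.85509171]
post [294.53565651 164.48108208]
```

View pics/w1.png

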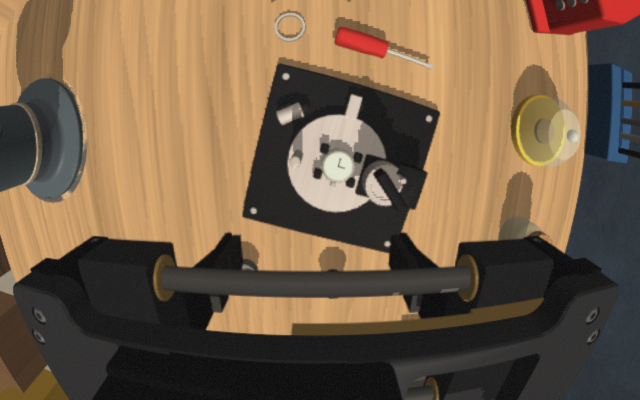

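```bash
python3 - <<'E'
import cv2
a=cv2.imread("pics/w1.png")[75:235,250:450]; cv2.imwrite("pics/w1z.png",cv2.resize(a,None,fx=4,fy=3.75,interpolation=cv2.INTER_CUBIC) if 0 else cv2.resize(a,(750,600),interpolation=cv2.INTER_CUBIC))
E
```

```text
(no output)
```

View pics/w1z.png

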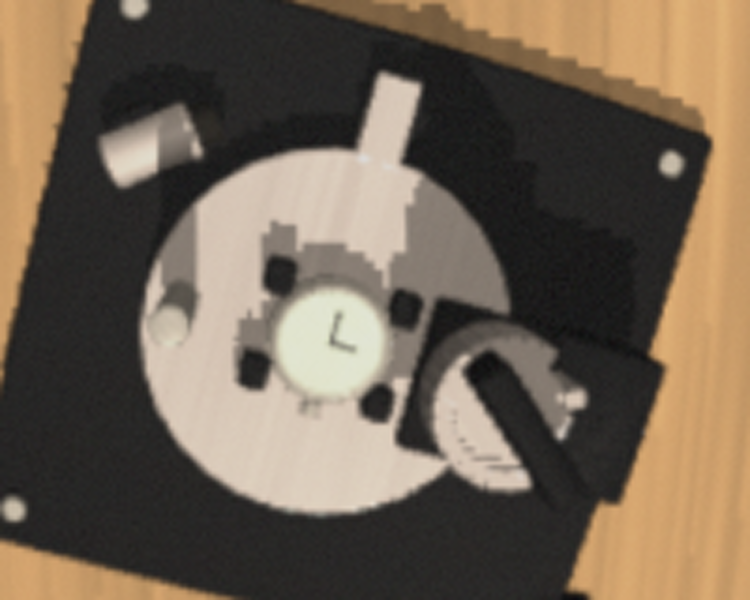

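```bash
python3 - <<'E'
from h import *
import pickle
c=pickle.load(open("w1.pkl","rb"))
Z=lambda p:(250+p[0]/3.75,75+p[1]/3.75)
for n,p,z in [("s4",(134,6),.013),("s1",(671,164),.013),("s3",(13,510),.013),("disc",(326,333),.024),("watch",(331,343),.038),("post",(167,327),.084),("post2",(172,330),.084),
 ("bar a",(470,370),.108),("bar b",(500,350),.108),("bar c",(555,505),.108),("bar d",(600,490),.108),("sleeveL",(432,412),.078),("sl bottom",(505,492),.078),("sl top",(500,320),.078),
 ("tab a",(378,72),.024),("tab b",(422,82),.024),("tab root",(357,160),.024),("pick near face L",(180,103),.0215),("pk face R",(203,158),.02),("pk back L",(100,145),.025),("pk back R",(125,188),.025)]:
    print(n,ray2plane("wrist",Z(p),z,c).round(4))
E
python3 - <<'E'
import cv2
a=cv2.imread("pics/w1.png")[150:220,350:430]; cv2.imwrite("pics/w1zz.png",cv2.resize(a,(640,560),interpolation=cv2.INTER_CUBIC)+0)
E
```

```text
s4 [0.4412 0.0502 0.013 ]
s1 [0.6253 0.0009 0.013 ]
s3 [ 0.3943 -0.124   0.013 ]
disc [ 0.5043 -0.059   0.024 ]
watch [ 0.505  -0.0599  0.038 ]
post [ 0.456  -0.0472  0.084 ]
post2 [ 0.4574 -0.048   0.084 ]
bar a [ 0.5365 -0.0545  0.108 ]
bar b [ 0.5444 -0.0491  0.108 ]
bar c [ 0.5623 -0.0917  0.108 ]
bar d [ 0.5749 -0.0875  0.108 ]
sleeveL [ 0.5318 -0.0729  0.078 ]
sl bottom [ 0.5549 -0.0973  0.078 ]
sl top [ 0.5507 -0.0457  0.078 ]
tab a [0.5205 0.0271 0.024 ]
tab b [0.5349 0.0243 0.024 ]
tab root [ 0.5139 -0.0018  0.024 ]
pick near face L [0.4568 0.0168 0.0215]
pk face R [ 0.464  -0.0013  0.02  ]
pk back L [0.431  0.0035 0.025 ]
pk back R [ 0.4389 -0.0107  0.025 ]
```

View pics/w1zz.png

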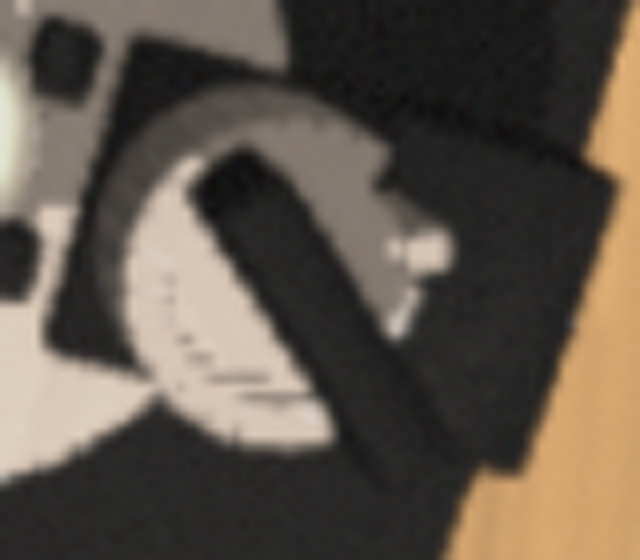

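```bash
python3 - <<'E'
from h import *
import pickle
c=pickle.load(open("w1.pkl","rb"))
Q=lambda p:(350+p[0]/8,150+p[1]/8)
a=ray2plane("wrist",Q((248,200)),.108,c);b=ray2plane("wrist",Q((410,470)),.108,c)
print(a,b,(a+b)/2,np.linalg.norm(a-b),np.degrees(np.arctan2(*(a-b)[1::-1])))
im=cv2.imread("pics/w1zz.png")
def draw(cx,cy,yaw,col):
    R=Ro.from_euler('z',yaw,degrees=True)
    for z in(.084,.108):
        P=[(proj("wrist",R.apply([sx*.023,sy*.006,0])+[cx,cy,z],c)-[350,150])*8 for sx,sy in((1,1),(1,-1),(-1,-1),(-1,1))]
        cv2.polylines(im,[np.array(P).astype(int)],True,col if z>.1 else (255,0,0),1)
    P=[(proj("wrist",[cx+.023*np.cos(t),cy+.023*np.sin(t),.078],c)-[350,150])*8 for t in np.linspace(0,6.28,60)]
    cv2.polylines(im,[np.array(P).astype(int)],True,(0,255,255),1)
draw(.5547,-.0735,117,(0,255,0))
cv2.imwrite("pics/ov1.png",im)
E
```

```text
[ 0.5423107  -0.05575582  0.108     ] [ 0.56568498 -0.09074334  0.108     ] [ 0.55399784 -0.07324958  0.108     ] 0.042077118009406424 123.74588861376903
```

View pics/ov1.png

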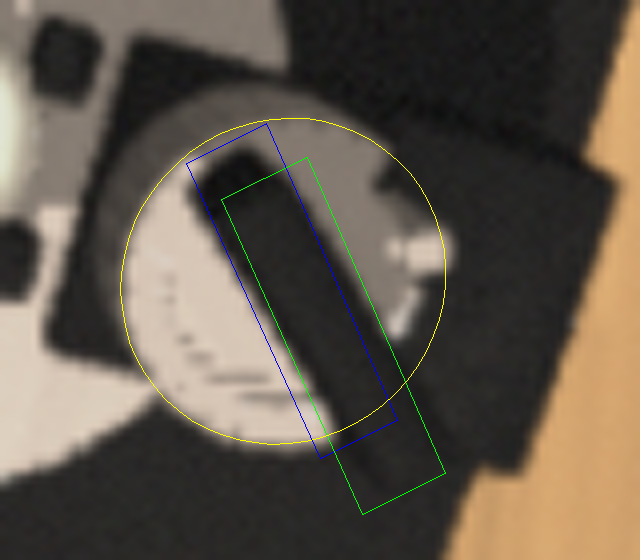

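```bash
python3 - <<'E'
from h import *
import pickle
c=pickle.load(open("w1.pkl","rb"))
out=[]
for cx,cy,yaw in((.5547,-.0735,122),(.553,-.0735,121)):
    im=cv2.imread("pics/w1zz.png")[100:530,80:470].copy()
    R=Ro.from_euler('z',yaw,degrees=True)
    for z,col in((.084,(255,0,0)),(.108,(0,255,0))):
        P=[(proj("wrist",R.apply([sx*.023,sy*.006,0])+[cx,cy,z],c)-[350,150])*8-[80,100] for sx,sy in((1,1),(1,-1),(-1,-1),(-1,1))]
        cv2.polylines(im,[np.array(P).astype(int)],True,col,1)
    out.append(im)
cv2.imwrite("pics/ov2.png",np.hstack(out))
E
```

```text
(no output)
```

View pics/ov2.png

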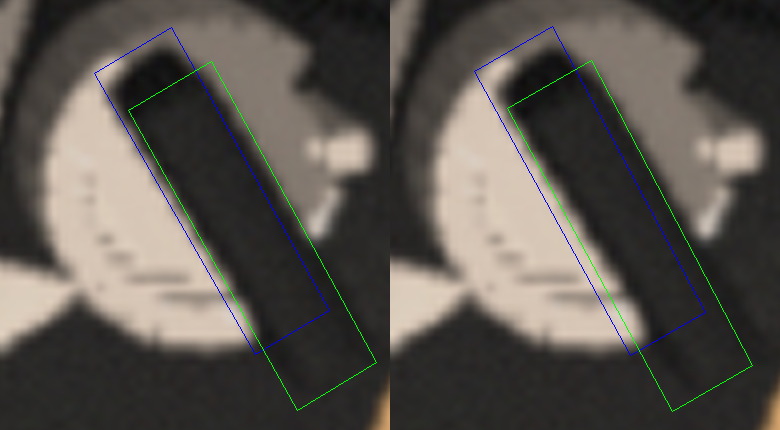

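```bash
python3 - <<'E'
from h import *
print(delta([0.554,-0.074,0.15],[180,0,124.5]))
E
```

```text
(array([0.015, 2.53 , 3.001]), array([-1.500e-02,  4.000e-03, -6.933e+00]))
```

Call:
{"api": "carry_out", "payload": {
  "rows": [
    [[0,2.53,3,0,0,-6.93,1],[0,2.53,3,0,0,-6.93,1],[0,2.53,3,0,0,-6.93,1],[0,2.53,3,0,0,-6.93,1],[0,2.53,3,0,0,-6.93,1],[0,2.53,3,0,0,-6.93,1],[0,2.53,3,0,0,-6.93,1],[0,2.53,3,0,0,-6.93,1],[0,2.53,3,0,0,-6.93,1],[0,2.53,3,0,0,-6.93,1]]
  ]
}}

```text
time_s: 2.57
tool_pos: [0.5549, -0.0726, 0.1511]
ee_rot: [180.0, 0.1, 124.6]
wrist_force: [-0.2, -0.5, -0.1]
width: 0.0871
```

```bash
python3 - <<'E'
from h import *
import pickle
s=env.read_state(); print({k:np.round(s[k],4) for k in ("time_s","joint_pos","tool_pos","ee_rot","wrist_force")})
c=env.get_calibration("wrist"); im=env.get_image("wrist")[:,:,::-1].copy()
cv2.imwrite("pics/w2.png",im); pickle.dump(c,open("w2.pkl","wb"))
cx,cy,yaw=.554,-.074,124.5
p=proj("wrist",[cx,cy,.1],c);x0,y0=(p-[60,60]).astype(int)
y0=max(y0,0)
z=cv2.resize(im[y0:y0+120,x0:x0+120],None,fx=4.9,fy=4.9,interpolation=cv2.INTER_CUBIC); z2=z.copy()
R=Ro.from_euler('z',yaw,degrees=True)
for zz,col in((.084,(255,0,0)),(.108,(0,255,0))):
    P=[(proj("wrist",R.apply([sx*.023,sy*.006,0])+[cx,cy,zz],c)-[x0,y0])*4.9 for sx,sy in((1,1),(1,-1),(-1,-1),(-1,1))]
    cv2.polylines(z2,[np.array(P).astype(int)],True,col,1)
print(x0,y0); cv2.imwrite("pics/w2z.png",z2)
E
```

```text
{'time_s': np.float64(2.5667), 'joint_pos': array([ 34.118 ,  25.6625, -40.3107, 106.4574,  20.0514,  55.0708,
        19.5034]), 'tool_pos': array([ 0.5549, -0.0726,  0.1511]), 'ee_rot': array([1.799885e+02, 7.220000e-02, 1.245804e+02]), 'wrist_force': array([-0.1832, -0.4857, -0.1008])}
253 161
```

View pics/w2z.png

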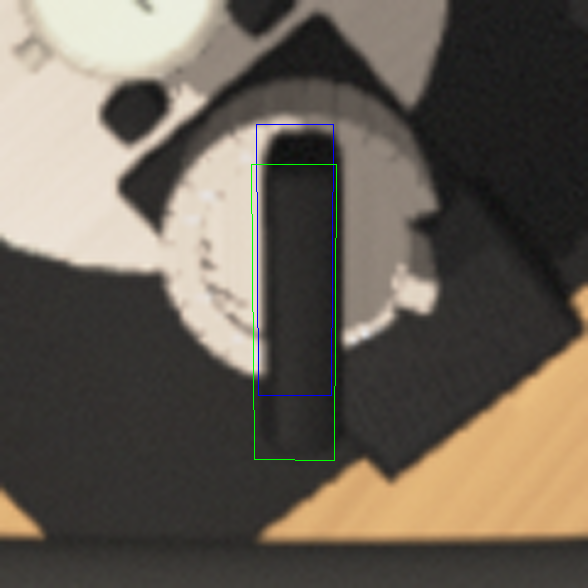

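View pics/w2.png

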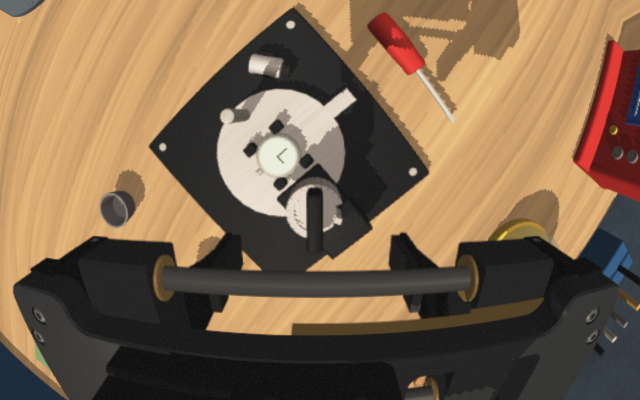

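Call:
{"api": "carry_out", "payload": {
  "rows": [
    [[0,0,0.6,0,0,0,1],[0,0,1.2,0,0,0,1],[0,0,1.7,0,0,0,1],[0,0,2.1,0,0,0,1],[0,0,2.23,0,0,0,1],[0,0,2.23,0,0,0,1],[0,0,2.23,0,0,0,0.35],[0,0,2.23,0,0,0,0.35],[0,0,2.23,0,0,0,0.35],[0,0,2.23,0,0,0,0.35],[0,0,2.23,0,0,0,0.35],[0,0,2.23,0,0,0,0.35]]
  ]
}}

```text
time_s: 3.62
tool_pos: [0.555, -0.0722, 0.084]
ee_rot: [180.0, 0.0, 124.7]
wrist_force: [0.2, 0.4, 0.3]
width: 0.0552
```

```bash
python3 - <<'E'
from h import *
s=env.read_state(); print({k:np.round(s[k],4) for k in ("time_s","joint_pos","tool_pos","ee_rot","wrist_force","torque","width")})
cv2.imwrite("pics/w3.png",env.get_image("wrist")[150:330,200:440,::-1].repeat(3,0).repeat(3,1))
E
```

```text
{'time_s': np.float64(3.6167), 'joint_pos': array([ 31.5677,  30.4729, -37.5254, 109.6068,  24.5567,  48.0538,
        15.7542]), 'tool_pos': array([ 0.555 , -0.0722,  0.084 ]), 'ee_rot': array([1.799802e+02, 2.760000e-02, 1.246624e+02]), 'wrist_force': array([0.1988, 0.4203, 0.261 ]), 'torque': array([-0.0041, -0.0915, -0.0021]), 'width': np.float64(0.0552)}
```

View pics/w3.png

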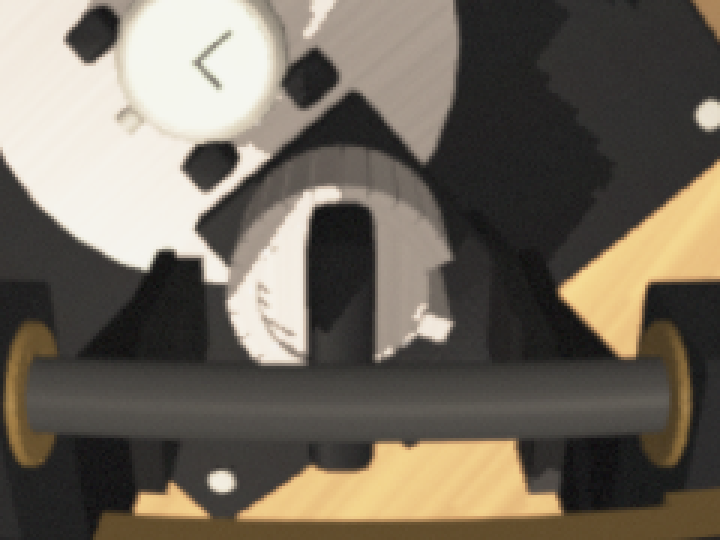

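The bar is centred between the fingers, so I'll close them.

Call:
{"api": "carry_out", "payload": {
  "rows": [
    [[0,0,0,0,0,0,0],[0,0,0,0,0,0,0],[0,0,0,0,0,0,0],[0,0,0,0,0,0,0],[0,0,0,0,0,0,0],[0,0,0,0,0,0,0],[0,0,0,0,0,0,0],[0,0,0,0,0,0,0],[0,0,0,0,0,0,0],[0,0,0,0,0,0,0],[0,0,0,0,0,0,0],[0,0,0,0,0,0,0]]
  ]
}}

```text
time_s: 4.67
tool_pos: [0.5542, -0.0726, 0.0836]
ee_rot: [-179.9, -0.0, 124.6]
wrist_force: [-5.2, -2.6, 4.5]
width: 0.0115
```

```bash
cat > st.py <<'E'
from h import *
s=env.read_state(); print({k:np.round(s[k],4).tolist() for k in ("time_s","tool_pos","ee_rot","wrist_force","torque","width")}, s["joint_pos"][6])
E
python3 st.py
```

```text
{'time_s': 4.6667, 'tool_pos': [0.5542, -0.0726, 0.0836], 'ee_rot': [-179.8991, -0.006, 124.6499], 'wrist_force': [-5.2387, -2.5965, 4.4502], 'torque': [-0.5123, 0.9063, -0.0716], 'width': 0.0115} 15.752534921797503
```

Call:
{"api": "carry_out", "payload": {
  "rows": [
    [[0,-0.03,0,0,0,0,0],[0,-0.03,-0.03,0,0,0,0],[0,-0.03,-0.08,0,0,0,0],[0,-0.03,-0.13,0,0,0,0],[0,-0.03,-0.18,0,0,0,0],[0,-0.03,-0.23,0,0,0,0],[0,-0.03,-0.26,0,0,0,0],[0,-0.03,-0.26,0,0,0,0],[0,-0.03,-0.26,0,0,0,0]]
  ]
}}

```text
time_s: 5.42
tool_pos: [0.554, -0.0726, 0.0913]
ee_rot: [-180.0, -0.0, 124.7]
wrist_force: [0.3, -0.9, -10.6]
width: 0.0119
```

```bash
python3 st.py
```

```text
{'time_s': 5.4167, 'tool_pos': [0.554, -0.0726, 0.0913], 'ee_rot': [-179.9964, -0.011, 124.6701], 'wrist_force': [0.2578, -0.916, -10.6302], 'torque': [-0.2574, -0.4477, -0.0649], 'width': 0.0119} 16.272041795000092
```

Call:
{"api": "carry_out", "payload": {
  "rows": [
    [[0,0,-0.05,0,0,0,0],[0,0,-0.1,0,0,0,0],[0,0,-0.15,0,0,0,0],[0,0,-0.19,0,0,0,0],[0,0,-0.215,0,0,0,0],[0,0,-0.215,0,0,0,0],[0,0,-0.215,0,0,0,0]]
  ]
}}

```text
time_s: 6.0
tool_pos: [0.554, -0.0726, 0.0979]
ee_rot: [-180.0, -0.0, 124.7]
wrist_force: [2.6, -0.9, -13.1]
width: 0.0119
```

```bash
python3 st.py
```

```text
{'time_s': 6.0, 'tool_pos': [0.554, -0.0726, 0.0979], 'ee_rot': [-179.9894, -0.0035, 124.6737], 'wrist_force': [2.6382, -0.893, -13.0968], 'torque': [-0.1936, -0.5507, -0.0519], 'width': 0.0119} 16.653327456820723
```

Call:
{"api": "carry_out", "payload": {
  "rows": [
    [[0,0,0,0,0,-0.5,0],[0,0,0,0,0,-1,0],[0,0,0,0,0,-1.5,0],[0,0,0,0,0,-2,0],[0,0,0,0,0,-2.5,0],[0,0,0,0,0,-3,0],[0,0,0,0,0,-3,0],[0,0,0,0,0,-3,0]]
  ]
}}

```text
time_s: 6.67
tool_pos: [0.5538, -0.0729, 0.0977]
ee_rot: [-180.0, -0.0, 139.6]
wrist_force: [1.4, 0.2, -13.9]
width: 0.0122
```

```bash
python3 st.py
```

```text
{'time_s': 6.6667, 'tool_pos': [0.5538, -0.0729, 0.0977], 'ee_rot': [-179.9603, -0.0272, 139.5983], 'wrist_force': [1.4056, 0.219, -13.9263], 'torque': [-0.2375, -0.3833, 0.0149], 'width': 0.0122} 29.438913778950504
```

Call:
{"api": "carry_out", "payload": {
  "rows": [
    [[0,0,0,0,0,-0.6,0],[0,0,0,0,0,-1.2,0],[0,0,0,0,0,-1.8,0],[0,0,0,0,0,-2.4,0],[0,0,0,0,0,-3,0],[0,0,0,0,0,-3.6,0],[0,0,0,0,0,-4.2,0],[0,0,0,0,0,-4.8,0],[0,0,0,0,0,-5.4,0],[0,0,0,0,0,-5.6,0],[0,0,0,0,0,-5.6,0]]
  ]
}}

```text
time_s: 7.58
tool_pos: [0.5535, -0.0735, 0.0976]
ee_rot: [-179.9, -0.1, 167.6]
wrist_force: [-0.1, -2.0, -14.3]
width: 0.0118
```

```bash
python3 st.py
```

```text
{'time_s': 7.5833, 'tool_pos': [0.5535, -0.0735, 0.0976], 'ee_rot': [-179.9183, -0.0761, 167.5781], 'wrist_force': [-0.1373, -2.0158, -14.2689], 'torque': [-0.4398, -0.2052, 0.058], 'width': 0.0118} 53.31995460301478
```

Call:
{"api": "carry_out", "payload": {
  "rows": [
    [[0,0,0,0,0,-0.4,0],[0,0,0,0,0,-0.8,0],[0,0,0,0,0,-0.9,0],[0,0,0,0,0,-0.9,0]]
  ]
}}

```text
time_s: 7.92
tool_pos: [0.5535, -0.0736, 0.0976]
ee_rot: [-179.9, -0.1, 172.1]
wrist_force: [-0.7, -4.5, -13.7]
width: 0.0118
```

```bash
python3 st.py
```

```text
{'time_s': 7.9167, 'tool_pos': [0.5535, -0.0736, 0.0976], 'ee_rot': [-179.9083, -0.0802, 172.0622], 'wrist_force': [-0.6907, -4.4933, -13.7023], 'torque': [-0.6957, -0.0886, -0.0108], 'width': 0.0118} 57.13194487231907
```

Call:
{"api": "carry_out", "payload": {
  "rows": [
    [[0,0,0,0,0,-0.1,0],[0,0,0,0,0,-0.2,0],[0,0,0,0,0,-0.25,0],[0,0,0,0,0,-0.25,0]]
  ]
}}

```text
time_s: 8.25
tool_pos: [0.5535, -0.0736, 0.0976]
ee_rot: [-179.9, -0.1, 173.4]
wrist_force: [-2.5, -4.3, -13.9]
width: 0.0118
```

```bash
python3 st.py
```

```text
{'time_s': 8.25, 'tool_pos': [0.5535, -0.0736, 0.0976], 'ee_rot': [-179.9089, -0.0819, 173.3881], 'wrist_force': [-2.52, -4.3147, -13.867], 'torque': [-0.986, 0.1543, 0.0175], 'width': 0.0118} 58.2582987965825
```

Call:
{"api": "carry_out", "payload": {
  "rows": [
    [[0,-0.01,0,0,0,-0.1,0],[0,-0.02,0,0,0,-0.2,0],[0,-0.02,0,0,0,-0.3,0],[0,-0.02,0,0,0,-0.3,0]]
  ]
}}

```text
time_s: 8.58
tool_pos: [0.5535, -0.0736, 0.0977]
ee_rot: [-180.0, -0.1, 174.9]
wrist_force: [-1.5, -4.0, -15.0]
width: 0.0118
```

```bash
python3 st.py
```

```text
{'time_s': 8.5833, 'tool_pos': [0.5535, -0.0736, 0.0977], 'ee_rot': [-179.9569, -0.0718, 174.9404], 'wrist_force': [-1.543, -3.9804, -14.9942], 'torque': [-0.9268, 0.3469, -0.0117], 'width': 0.0118} 59.62347874347838
```

Call:
{"api": "carry_out", "payload": {
  "rows": [
    [[0,0,0,0,0,-0.1,0],[0,0,0,0,0,-0.2,0],[0,0,0,0,0,-0.3,0],[0,0,0,0,0,-0.3,0]]
  ]
}}

```text
time_s: 8.92
tool_pos: [0.5535, -0.0737, 0.0977]
ee_rot: [-180.0, -0.1, 176.4]
wrist_force: [-2.9, -4.5, -13.2]
width: 0.0117
```

```bash
python3 st.py
```

```text
{'time_s': 8.9167, 'tool_pos': [0.5535, -0.0737, 0.0977], 'ee_rot': [-179.955, -0.0736, 176.4397], 'wrist_force': [-2.8805, -4.5411, -13.1569], 'torque': [-1.038, 0.3655, 0.0239], 'width': 0.0117} 60.90021984667882
```

Call:
{"api": "carry_out", "payload": {
  "rows": [
    [[0.01,-0.015,0,0,0,-0.1,0],[0.02,-0.03,0,0,0,-0.2,0],[0.02,-0.03,0,0,0,-0.3,0],[0.02,-0.03,0,0,0,-0.3,0]]
  ]
}}

```text
time_s: 9.25
tool_pos: [0.5535, -0.0737, 0.098]
ee_rot: [180.0, 0.0, 178.0]
wrist_force: [-0.5, -2.6, -14.8]
width: 0.0119
```

```bash
python3 st.py
```

```text
{'time_s': 9.25, 'tool_pos': [0.5535, -0.0737, 0.098], 'ee_rot': [179.9737, 0.0121, 177.9675], 'wrist_force': [-0.5414, -2.6149, -14.8232], 'torque': [-0.6192, 0.168, -0.01], 'width': 0.0119} 62.26488246215981
```

Call:
{"api": "carry_out", "payload": {
  "rows": [
    [[0,0,0,0,0,-0.1,0],[0,0,0,0,0,-0.2,0],[0,0,0,0,0,-0.3,0],[0,0,0,0,0,-0.3,0]]
  ]
}}

```text
time_s: 9.58
tool_pos: [0.5535, -0.0738, 0.098]
ee_rot: [180.0, 0.0, 179.5]
wrist_force: [-1.1, -3.1, -14.0]
width: 0.0119
```

```bash
python3 st.py
```

```text
{'time_s': 9.5833, 'tool_pos': [0.5535, -0.0738, 0.098], 'ee_rot': [179.9765, 0.0154, 179.4611], 'wrist_force': [-1.069, -3.0516, -14.0405], 'torque': [-0.4615, 0.1584, 0.028], 'width': 0.0119} 63.540277558197836
```

Nothing felt yet at 54.9°. Continuing in small steps.

Call:
{"api": "carry_out", "payload": {
  "rows": [
    [[0,-0.01,0,0,0,-0.1,0],[0,-0.01,0,0,0,-0.2,0],[0,-0.01,0,0,0,-0.3,0],[0,-0.01,0,0,0,-0.3,0]]
  ]
}}

```text
time_s: 9.92
tool_pos: [0.5535, -0.074, 0.098]
ee_rot: [180.0, 0.0, -179.0]
wrist_force: [-1.8, -0.7, -13.3]
width: 0.0118
```

```bash
python3 st.py
```

```text
{'time_s': 9.9167, 'tool_pos': [0.5535, -0.074, 0.098], 'ee_rot': [179.9615, 0.0159, -179.0442], 'wrist_force': [-1.8289, -0.7199, -13.323], 'torque': [-0.1411, 0.1772, -0.1223], 'width': 0.0118} 64.8413249254327
```

Call:
{"api": "carry_out", "payload": {
  "rows": [
    [[0,0,0,0,0,-0.1,0],[0,0,0,0,0,-0.2,0],[0,0,0,0,0,-0.3,0],[0,0,0,0,0,-0.3,0]]
  ]
}}

```text
time_s: 10.25
tool_pos: [0.5535, -0.074, 0.098]
ee_rot: [180.0, 0.0, -177.6]
wrist_force: [-2.2, -0.9, -14.1]
width: 0.0118
```

```bash
python3 st.py
```

```text
{'time_s': 10.25, 'tool_pos': [0.5535, -0.074, 0.098], 'ee_rot': [179.9646, 0.0153, -177.5556], 'wrist_force': [-2.2455, -0.914, -14.0614], 'torque': [0.0293, 0.2713, -0.1503], 'width': 0.0118} 66.11380856126762
```

Call:
{"api": "carry_out", "payload": {
  "rows": [
    [[0,0,0,0,0,-0.1,0],[0,0,0,0,0,-0.2,0],[0,0,0,0,0,-0.2,0]]
  ]
}}

```text
time_s: 10.5
tool_pos: [0.5535, -0.0741, 0.098]
ee_rot: [180.0, 0.0, -176.6]
wrist_force: [-1.3, 0.7, -13.6]
width: 0.0118
```

```bash
python3 st.py; python3 - <<'E'
from h import *
im=env.get_image("wrist"); cv2.imwrite("pics/w4.png",cv2.resize(im[150:330,200:440,::-1],None,fx=3,fy=3,interpolation=cv2.INTER_CUBIC))
E
```

```text
{'time_s': 10.5, 'tool_pos': [0.5535, -0.0741, 0.098], 'ee_rot': [179.9722, 0.0177, -176.5633], 'wrist_force': [-1.2697, 0.68, -13.5932], 'torque': [0.1643, 0.1418, -0.2661], 'width': 0.0118} 66.96119856010499
```

View pics/w4.png

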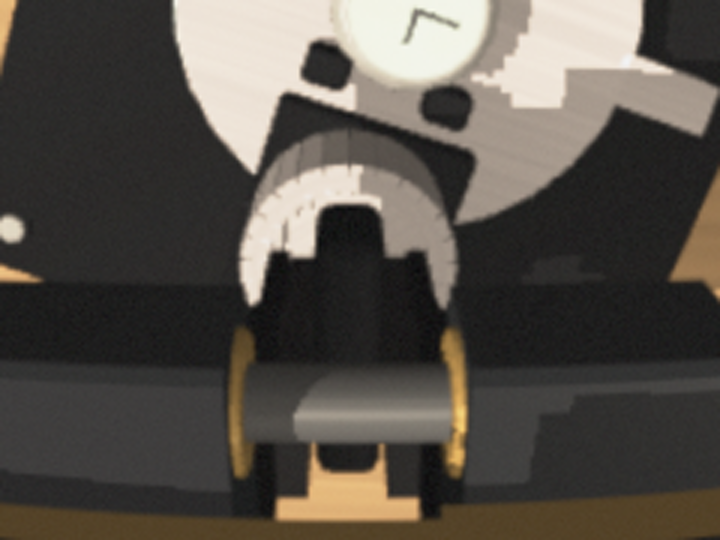

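Call:
{"api": "carry_out", "payload": {
  "rows": [
    [[0,0,0,0,0,-0.1,0],[0,0,0,0,0,-0.14,0],[0,0,0,0,0,-0.14,0]]
  ]
}}

```text
time_s: 10.8
tool_pos: [0.5535, -0.0742, 0.098]
ee_rot: [180.0, 0.0, -175.9]
wrist_force: [-1.2, -0.4, -12.5]
width: 0.012
```

```bash
python3 st.py;python3 st.py
```

```text
{'time_s': 10.8, 'tool_pos': [0.5535, -0.0742, 0.098], 'ee_rot': [179.9791, 0.0175, -175.8764], 'wrist_force': [-1.2244, -0.3515, -12.4713], 'torque': [0.2486, 0.1477, -0.3704], 'width': 0.012} 67.54500563575873
{'time_s': 10.8, 'tool_pos': [0.5535, -0.0742, 0.098], 'ee_rot': [179.9791, 0.0175, -175.8764], 'wrist_force': [-1.2244, -0.3515, -12.4713], 'torque': [0.2486, 0.1477, -0.3704], 'width': 0.012} 67.54500563575873
```

Call:
{"api": "carry_out", "payload": {
  "rows": [
    [[0,0,0,0,0,0.15,0],[0,0,0,0,0,0.3,0],[0,0,0.04,0,0,0.3,0],[0,0,0.08,0,0,0.3,0],[0,0,0.12,0,0,0.3,0],[0,0,0.15,0,0,0.3,0],[0,0,0.15,0,0,0.3,0]]
  ]
}}

```text
time_s: 11.38
tool_pos: [0.5535, -0.0741, 0.0935]
ee_rot: [180.0, 0.0, -177.4]
wrist_force: [-3.5, 1.8, -7.8]
width: 0.0115
```

```bash
python3 st.py
```

```text
{'time_s': 11.3833, 'tool_pos': [0.5535, -0.0741, 0.0935], 'ee_rot': [179.9918, 0.0232, -177.3631], 'wrist_force': [-3.5313, 1.7788, -7.8156], 'torque': [0.393, 0.6006, -0.1535], 'width': 0.0115} 65.97331602751063
```

Call:
{"api": "carry_out", "payload": {
  "rows": [
    [[0,0,0.02,0,0,0,0],[0,0,0.035,0,0,0,0],[0,0,0.035,0,0,0,0]]
  ]
}}

```text
time_s: 11.63
tool_pos: [0.5535, -0.0741, 0.0925]
ee_rot: [180.0, 0.0, -177.4]
wrist_force: [-3.7, 1.6, -3.7]
width: 0.0121
```

```bash
python3 st.py
```

```text
{'time_s': 11.6333, 'tool_pos': [0.5535, -0.0741, 0.0925], 'ee_rot': [179.9881, 0.0093, -177.3704], 'wrist_force': [-3.7165, 1.6087, -3.7282], 'torque': [0.4882, 0.7541, -0.2279], 'width': 0.0121} 65.9048211919521
```

Call:
{"api": "carry_out", "payload": {
  "rows": [
    [[0.015,0,0.015,0,0,0.15,0],[0.02,0,0.015,0,0,0.2,0],[0.02,0,0.015,0,0,0.2,0]]
  ]
}}

```text
time_s: 11.88
tool_pos: [0.5535, -0.074, 0.0924]
ee_rot: [180.0, 0.1, -178.4]
wrist_force: [-3.7, 2.1, -2.1]
width: 0.0118
```

```bash
python3 st.py
```

```text
{'time_s': 11.8833, 'tool_pos': [0.5535, -0.074, 0.0924], 'ee_rot': [179.9907, 0.0952, -178.3594], 'wrist_force': [-3.7322, 2.061, -2.1395], 'torque': [0.5557, 0.618, -0.0657], 'width': 0.0118} 65.0271553235484
```

Nearly unloaded. Opening the gripper.

Call:
{"api": "carry_out", "payload": {
  "rows": [
    [[0,0,0,0,0,0,0.5],[0,0,0,0,0,0,0.5],[0,0,0,0,0,0,0.5],[0,0,0,0,0,0,0.5],[0,0,0,0,0,0,0.5],[0,0,0,0,0,0,0.5]]
  ]
}}

```text
time_s: 12.38
tool_pos: [0.5533, -0.0746, 0.0922]
ee_rot: [-180.0, 0.1, -178.4]
wrist_force: [-0.5, 0.1, -0.2]
width: 0.0408
```

```bash
python3 st.py; python3 - <<'E'
from h import *
im=env.get_image("wrist"); cv2.imwrite("pics/w5.png",cv2.resize(im[150:330,200:440,::-1],None,fx=3,fy=3,interpolation=cv2.INTER_CUBIC))
E
```

```text
{'time_s': 12.3833, 'tool_pos': [0.5533, -0.0746, 0.0922], 'ee_rot': [-179.9845, 0.0576, -178.388], 'wrist_force': [-0.4504, 0.0527, -0.2161], 'torque': [0.1284, -0.1371, 0.0212], 'width': 0.0408} 65.0304204616804
```

View pics/w5.png

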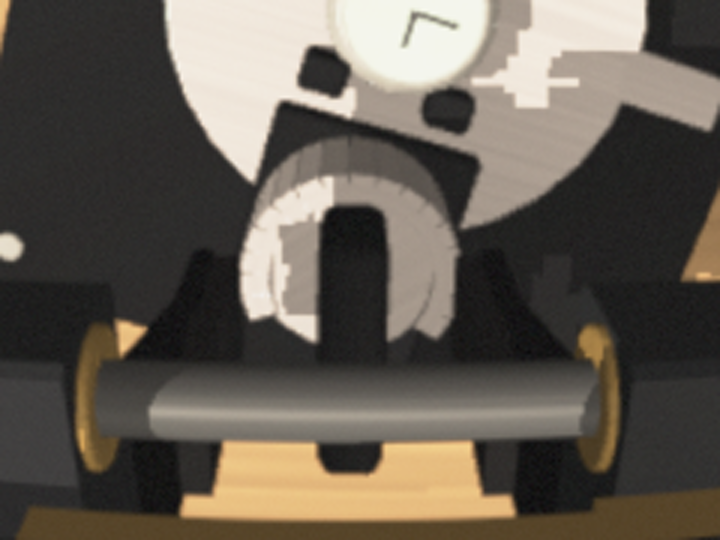

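Call:
{"api": "carry_out", "payload": {
  "rows": [
    [[0,0,-0.4,0,0,0,0.6],[0,0,-1,0,0,0,0.6],[0,0,-1.8,0,0,0,0.6],[0,0,-2.6,0,0,0,0.6],[0,0,-3,0,0,0,0.6],[0,0,-3,0,0,0,0.6],[0,0,-3,0,0,0,0.6]]
  ]
}}

```text
time_s: 13.02
tool_pos: [0.5529, -0.0746, 0.1822]
ee_rot: [-180.0, 0.0, -178.4]
wrist_force: [-0.9, 0.6, -0.4]
width: 0.0522
```

```bash
python3 - <<'E'
from h import *
import pickle
s=env.read_state(); print({k:np.round(s[k],4) for k in ("time_s","joint_pos","tool_pos","ee_rot","wrist_force")})
c=env.get_calibration("wrist"); im=env.get_image("wrist")[:,:,::-1].copy()
cv2.imwrite("pics/w6.png",im); pickle.dump(c,open("w6.pkl","wb"))
cx,cy=.5545,-.0735
p=proj("wrist",[cx,cy,.1],c);x0,y0=(p-[60,60]).astype(int)
out=[]
for top,yaw in((.117,181.5),(.108,181.5)):
    z=cv2.resize(im[y0:y0+120,x0:x0+120],None,fx=3.3,fy=3.3,interpolation=cv2.INTER_CUBIC)
    R=Ro.from_euler('z',yaw,degrees=True)
    for zz,col in((top-.024,(255,0,0)),(top,(0,255,0))):
        P=[(proj("wrist",R.apply([sx*.023,sy*.006,0])+[cx,cy,zz],c)-[x0,y0])*3.3 for sx,sy in((1,1),(1,-1),(-1,-1),(-1,1))]
        cv2.polylines(z,[np.array(P).astype(int)],True,col,1)
    out.append(z)
cv2.imwrite("pics/w6z.png",np.hstack(out))
E
```

```text
{'time_s': np.float64(13.0167), 'joint_pos': array([ 45.5123,  28.5892, -56.5184, 104.3892,  27.0174,  61.679 ,
        70.5288]), 'tool_pos': array([ 0.5529, -0.0746,  0.1822]), 'ee_rot': array([-1.799569e+02,  4.950000e-02, -1.783936e+02]), 'wrist_force': array([-0.8529,  0.5722, -0.4454])}
```

View pics/w6z.png

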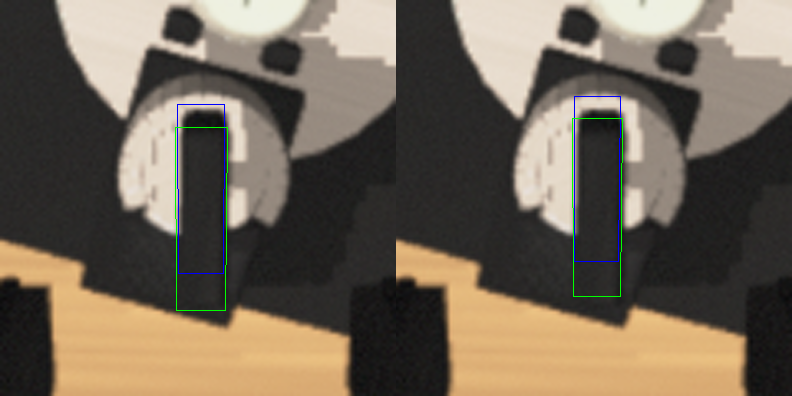

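View pics/w6.png

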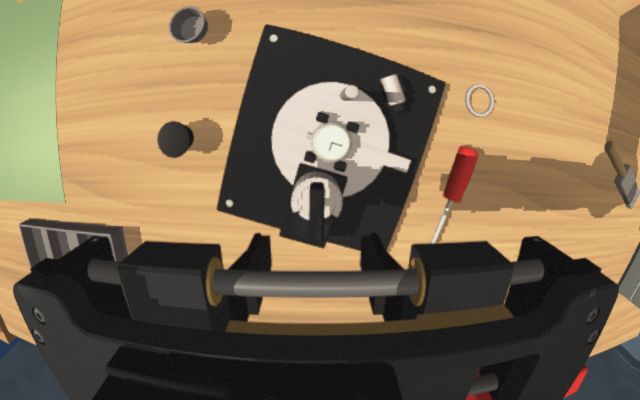

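```bash
python3 - <<'E'
from h import *
print(delta([.456,-.048,.13],[180,0,186]))
E
```

```text
(array([3.177, 0.984, 1.709]), array([-0.005, -0.014, -0.879]))
```

Call:
{"api": "carry_out", "payload": {
  "rows": [
    [[1.2,0.4,0,0,0,-0.88,0.35],[2.4,0.8,0,0,0,-0.88,0.35],[3.18,0.98,0.4,0,0,-0.88,0.35],[3.18,0.98,1.2,0,0,-0.88,0.35],[3.18,0.98,1.7,0,0,-0.88,0.35],[3.18,0.98,1.7,0,0,-0.88,0.35],[3.18,0.98,1.7,0,0,-0.88,0.35],[3.18,0.98,1.7,0,0,-0.88,0.35]]
  ]
}}

```text
time_s: 13.73
tool_pos: [0.457, -0.0475, 0.131]
ee_rot: [180.0, 0.0, -174.0]
wrist_force: [0.8, 0.1, 0.2]
width: 0.0304
```

```bash
python3 st.py; python3 - <<'E'
from h import *
import pickle
c=env.get_calibration("wrist");im=env.get_image("wrist"); cv2.imwrite("pics/w7.png",cv2.resize(im[100:340,160:480,::-1],None,fx=2.4,fy=2.4,interpolation=cv2.INTER_CUBIC));pickle.dump(c,open("w7.pkl","wb"))
E
```

```text
{'time_s': 13.7333, 'tool_pos': [0.457, -0.0475, 0.131], 'ee_rot': [179.9588, 0.0107, -173.9658], 'wrist_force': [0.8087, 0.0825, 0.2093], 'torque': [0.1423, -0.143, 0.0786], 'width': 0.0304} 70.7577788179705
```

View pics/w7.png

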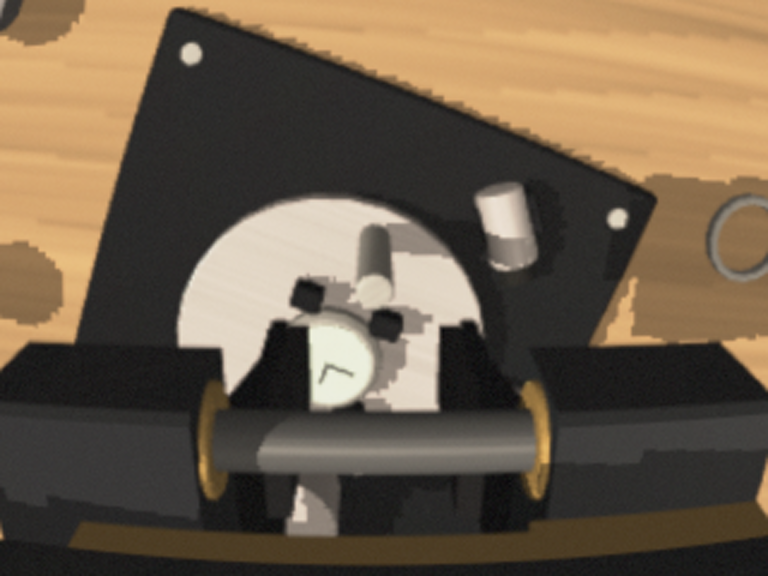

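Call:
{"api": "carry_out", "payload": {
  "rows": [
    [[0,0,0.6,0,0,0,0.35],[0,0,1.2,0,0,0,0.35],[0,0,1.8,0,0,0,0.35],[0,0,2.2,0,0,0,0.35],[0,0,2.37,0,0,0,0.35],[0,0,2.37,0,0,0,0.35],[0,0,2.37,0,0,0,0.35]]
  ]
}}

```text
time_s: 14.37
tool_pos: [0.4574, -0.0476, 0.0605]
ee_rot: [-180.0, 0.1, -174.0]
wrist_force: [-0.1, 0.4, -0.4]
width: 0.0303
```

```bash
python3 st.py; python3 - <<'E'
from h import *
# fork path: TCP offset so +y pad touches post; arcs
ax=np.array([.5045,-.060]); s=env.read_state(); R0=Ro.from_euler('xyz',s["ee_rot"],degrees=True)
ty=R0.apply([0,1,0])[:2]
for th in (0,5,10,15,20,25,30,34,36,38,40,42,44,46,48):
    a=np.radians(165+th); post=ax+.05*np.array([np.cos(a),np.sin(a)])
    tcp=post-ty*(s["width"]/2-.006)
    print(th,(R0.inv().apply([*(tcp-s["tool_pos"][:2]),0])/.03)[:2].round(3))
E
```

```text
{'time_s': 14.3667, 'tool_pos': [0.4574, -0.0476, 0.0605], 'ee_rot': [-179.9996, 0.0709, -173.9754], 'wrist_force': [-0.1167, 0.4435, -0.3513], 'torque': [0.1256, -0.1593, 0.0098], 'width': 0.0303} 63.2920204465772
0 [ 0.038 -0.284]
5 [ 0.084 -0.422]
10 [ 0.118 -0.564]
15 [ 0.139 -0.707]
20 [ 0.148 -0.852]
25 [ 0.144 -0.998]
30 [ 0.128 -1.142]
34 [ 0.106 -1.256]
36 [ 0.092 -1.313]
38 [ 0.076 -1.369]
40 [ 0.058 -1.424]
42 [ 0.038 -1.479]
44 [ 0.016 -1.533]
46 [-0.007 -1.586]
48 [-0.033 -1.638]
```

Call:
{"api": "carry_out", "payload": {
  "rows": [
    [[0.02,-0.15,0,0,0,0,0.35],[0.04,-0.28,0,0,0,0,0.35],[0.07,-0.36,0,0,0,0,0.35],[0.09,-0.44,0,0,0,0,0.35],[0.11,-0.53,0,0,0,0,0.35],[0.13,-0.62,0,0,0,0,0.35],[0.14,-0.71,0,0,0,0,0.35],[0.15,-0.8,0,0,0,0,0.35],[0.15,-0.89,0,0,0,0,0.35],[0.145,-0.98,0,0,0,0,0.35],[0.135,-1.06,0,0,0,0,0.35],[0.13,-1.14,0,0,0,0,0.35],[0.13,-1.14,0,0,0,0,0.35]]
  ]
}}

```text
time_s: 15.45
tool_pos: [0.4564, -0.0831, 0.0596]
ee_rot: [-180.0, -0.0, -174.0]
wrist_force: [-0.8, 0.4, 0.7]
width: 0.0304
```

```bash
python3 st.py; python3 - <<'E'
from h import *
import pickle
c=env.get_calibration("wrist");im=env.get_image("wrist"); cv2.imwrite("pics/w8.png",cv2.resize(im[100:340,160:480,::-1],None,fx=2.4,fy=2.4,interpolation=cv2.INTER_CUBIC))
im=env.get_image("top"); cv2.imwrite("pics/t8.png",cv2.resize(im[160:280,300:460,::-1],None,fx=5,fy=5,interpolation=cv2.INTER_CUBIC))
E
```

```text
{'time_s': 15.45, 'tool_pos': [0.4564, -0.0831, 0.0596], 'ee_rot': [-179.9651, -0.0047, -174.029], 'wrist_force': [-0.8387, 0.3613, 0.7419], 'torque': [0.1423, -0.0804, 0.0448], 'width': 0.0304} 67.5544975523052
```

View pics/w8.png

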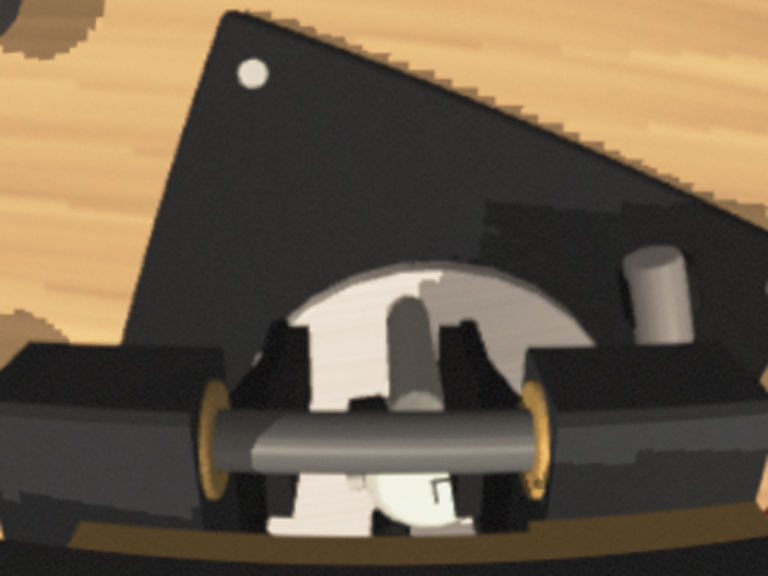

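View pics/t8.png

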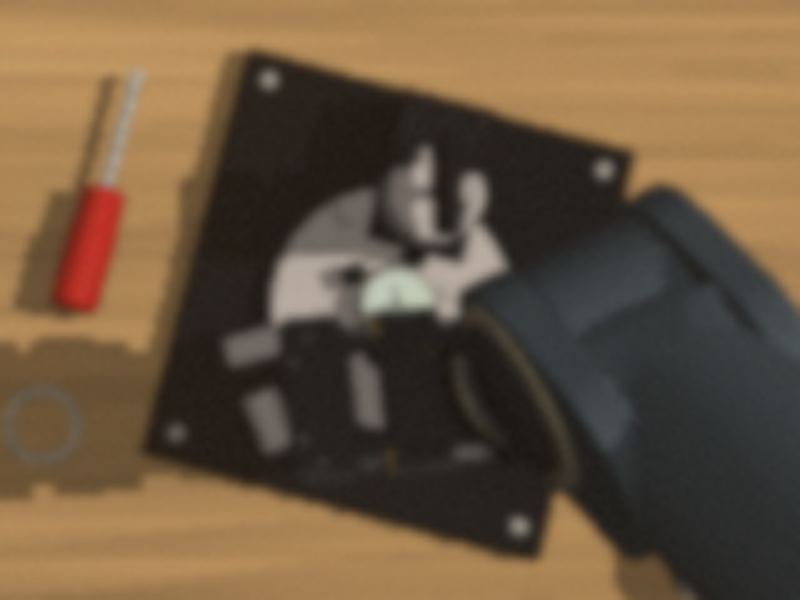

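Call:
{"api": "carry_out", "payload": {
  "rows": [
    [[-0.01,-0.05,0,0,0,0,0.35],[-0.02,-0.11,0,0,0,0,0.35],[-0.035,-0.16,0,0,0,0,0.35],[-0.045,-0.2,0,0,0,0,0.35],[-0.045,-0.2,0,0,0,0,0.35]]
  ]
}}

```text
time_s: 15.97
tool_pos: [0.4585, -0.0883, 0.0598]
ee_rot: [-180.0, 0.0, -174.0]
wrist_force: [-0.2, 1.7, 1.3]
width: 0.0305
```

```bash
python3 st.py; python3 - <<'E'
from h import *
im=env.get_image("top"); cv2.imwrite("pics/t9.png",cv2.resize(im[215:265,330:410,::-1],None,fx=9,fy=9,interpolation=cv2.INTER_CUBIC))
E
```

```text
{'time_s': 15.9667, 'tool_pos': [0.4585, -0.0883, 0.0598], 'ee_rot': [-179.9848, 0.0076, -173.995], 'wrist_force': [-0.2414, 1.6774, 1.2531], 'torque': [0.3269, -0.0034, -0.0141], 'width': 0.0305} 68.24629634710939
```

View pics/t9.png

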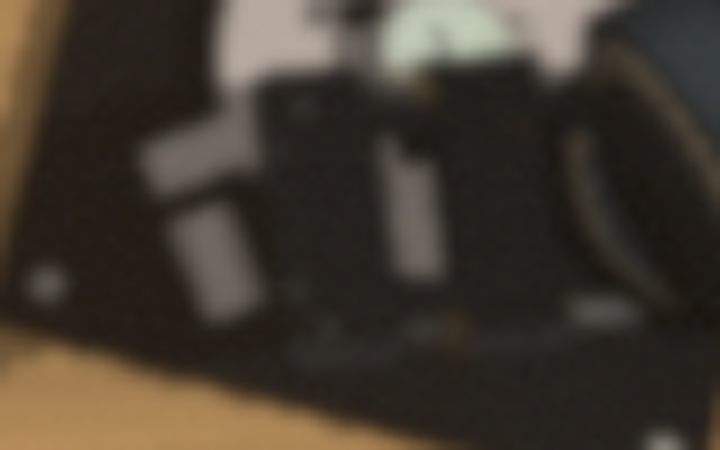

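Call:
{"api": "carry_out", "payload": {
  "rows": [
    [[-0.009,-0.028,0,0,0,0,0.35],[-0.009,-0.028,0,0,0,0,0.35]]
  ]
}}

```text
time_s: 16.18
tool_pos: [0.4585, -0.0884, 0.0598]
ee_rot: [180.0, -0.0, -174.0]
wrist_force: [-1.6, 2.6, 1.4]
width: 0.0307
```

Call:
{"api": "carry_out", "payload": {
  "rows": [
    [[-0.009,-0.028,0,0,0,0,0.35],[-0.009,-0.028,0,0,0,0,0.35]]
  ]
}}

```text
time_s: 16.35
tool_pos: [0.4586, -0.0885, 0.0598]
ee_rot: [179.9, -0.0, -173.9]
wrist_force: [-2.6, 4.8, 1.2]
width: 0.0306
```

Call:
{"api": "carry_out", "payload": {
  "rows": [
    [[-0.009,-0.028,0,0,0,0,0.35],[-0.009,-0.028,0,0,0,0,0.35]]
  ]
}}

```text
time_s: 16.52
tool_pos: [0.4586, -0.0885, 0.0597]
ee_rot: [179.9, -0.1, -173.9]
wrist_force: [-3.8, 6.7, 3.5]
width: 0.0309
```

Call:
{"api": "carry_out", "payload": {
  "rows": [
    [[0.01,0.03,0,0,0,0,0.35],[0.02,0.06,0,0,0,0,0.35],[0.02,0.1,0,0,0,0,0.35],[0.02,0.18,0,0,0,0,0.35],[0.02,0.26,0,0,0,0,0.35],[0.02,0.34,0,0,0,0,0.35],[0.02,0.34,0,0,0,0,0.35],[0.02,0.34,0,0,0,0,0.35]]
  ]
}}

```text
time_s: 17.18
tool_pos: [0.4579, -0.0803, 0.0599]
ee_rot: [-180.0, 0.0, -174.0]
wrist_force: [0.0, -0.5, -0.7]
width: 0.0306
```

```bash
python3 st.py; python3 - <<'E'
from h import *
im=env.get_image("wrist"); cv2.imwrite("pics/w10.png",cv2.resize(im[100:340,160:480,::-1],None,fx=2.4,fy=2.4,interpolation=cv2.INTER_CUBIC))
E
```

```text
{'time_s': 17.1833, 'tool_pos': [0.4579, -0.0803, 0.0599], 'ee_rot': [-179.9803, 0.0169, -173.9623], 'wrist_force': [0.006, -0.4922, -0.6681], 'torque': [0.1317, -0.1073, 0.1008], 'width': 0.0306} 67.30129569158308
```

View pics/w10.png

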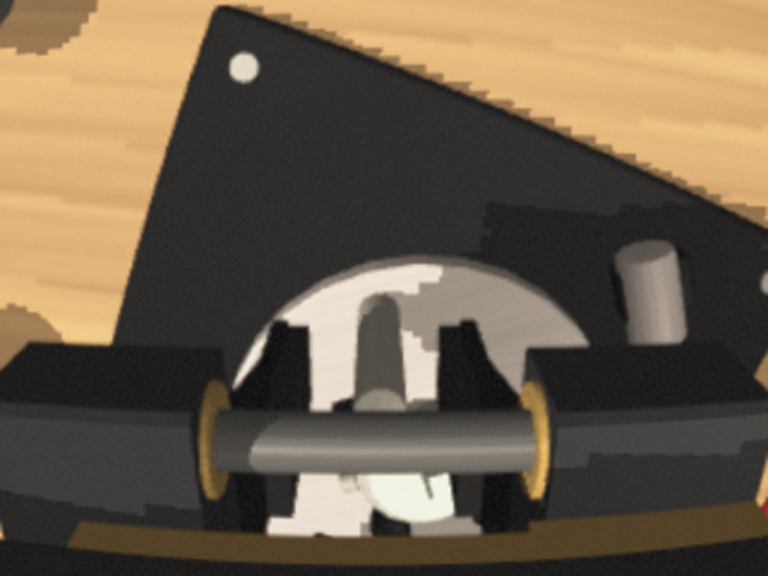

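The post stands centred and free between the fingers. I'll rise straight up, then move toward the robot's side for a look.

Call:
{"api": "carry_out", "payload": {
  "rows": [
    [[0,0,-0.4,0,0,0,0.35],[0,0,-1.2,0,0,0,0.35],[0,0,-2.2,0,0,0,0.35],[0,0,-3.4,0,0,0,0.35],[0,0,-4.6,0,0,0,0.35],[0,0,-5.6,0,0,0,0.35],[-1,0,-6,0,0,0,0.35],[-1,0,-6,0,0,0,0.35],[-1,0,-6,0,0,0,0.35],[-1,0,-6,0,0,0,0.35]]
  ]
}}

```text
time_s: 18.07
tool_pos: [0.4866, -0.0771, 0.2389]
ee_rot: [180.0, -0.1, -174.0]
wrist_force: [-0.4, 0.1, -0.3]
width: 0.0308
```

```bash
python3 st.py; python3 - <<'E'
from h import *
import pickle
c=env.get_calibration("wrist");im=env.get_image("wrist"); cv2.imwrite("pics/w11.png",im[:,:,::-1]);pickle.dump(c,open("w11.pkl","wb"))
p=proj("wrist",[.50,-.05,.03],c);x0,y0=np.maximum((p-[80,60]).astype(int),0);print(x0,y0)
cv2.imwrite("pics/w11z.png",cv2.resize(im[y0:y0+120,x0:x0+160,::-1],None,fx=5,fy=5,interpolation=cv2.INTER_CUBIC))
E
```

```text
{'time_s': 18.0667, 'tool_pos': [0.4866, -0.0771, 0.2389], 'ee_rot': [179.9763, -0.1165, -173.952], 'wrist_force': [-0.3701, 0.0552, -0.3376], 'torque': [0.1144, -0.1199, 0.0166], 'width': 0.0308} 81.20392844921861
255 129
```

View pics/w11z.png

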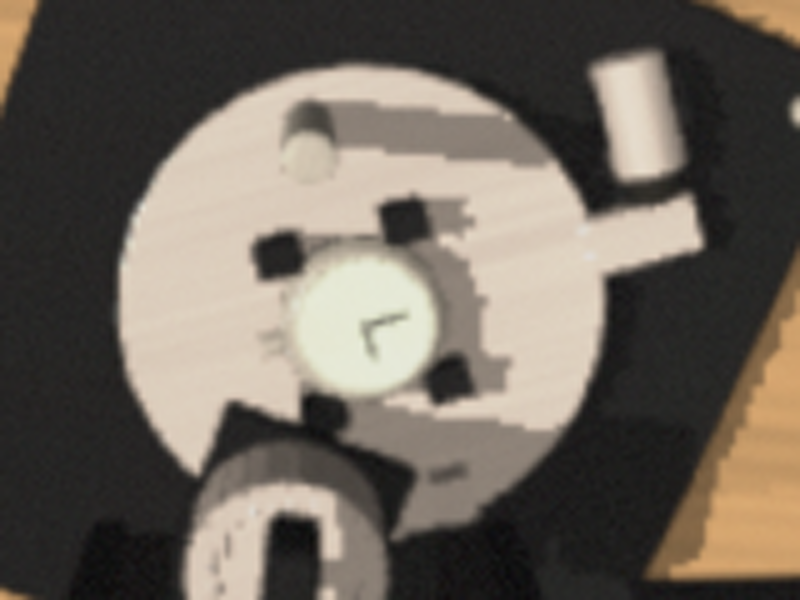

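View pics/w11.png

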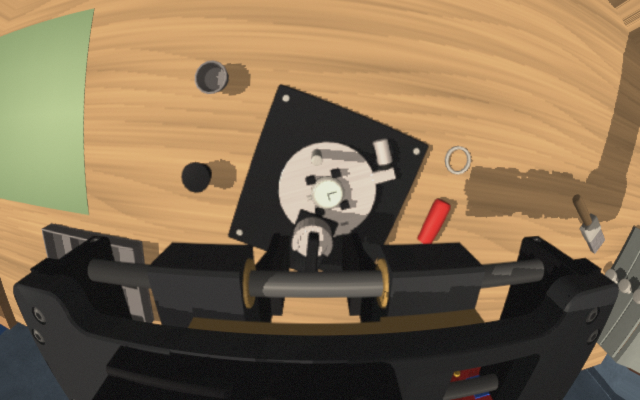

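```bash
python3 - <<'E'
from h import *
import pickle
c=pickle.load(open("w11.pkl","rb"))
ax=np.array([.5045,-.060])
Z=lambda p:(255+p[0]/5,129+p[1]/5)
for n,p,z in [("post",(308,160),.084),("disc",(361,308),.024),("tab lead outer",(692,196),.024),("tab lead inner",(585,222),.024),("tab trail outer",(704,246),.024),("tab trail inner",(605,275),.024),("pk metal L",(617,183),.02),("pk metal R",(687,168),.02),("pk back L",(588,65),.025),("pk back R",(660,50),.025),("axis of pk metal end top",(648,178),.028)]:
    X=ray2plane("wrist",Z(p),z,c); d=X[:2]-ax
    print(n,X.round(4),"r",np.hypot(*d).round(4),"ang",np.degrees(np.arctan2(d[1],d[0])).round(1))
E
```

```text
post [ 0.4588 -0.0778  0.084 ] r 0.0491 ang -158.7
disc [ 0.5041 -0.0592  0.024 ] r 0.0009 ang 117.3
tab lead outer [0.466  0.0209 0.024 ] r 0.0896 ang 115.5
tab lead inner [ 0.4759 -0.0057  0.024 ] r 0.0614 ang 117.8
tab trail outer [0.4784 0.0262 0.024 ] r 0.09 ang 106.8
tab trail inner [0.4889 0.0015 0.024 ] r 0.0634 ang 104.3
pk metal L [0.4657 0.0019 0.02  ] r 0.0731 ang 122.1
pk metal R [0.4596 0.0196 0.02  ] r 0.0914 ang 119.4
pk back L [ 0.4365 -0.0107  0.025 ] r 0.084 ang 144.0
pk back R [0.4304 0.0069 0.025 ] r 0.0998 ang 137.9
axis of pk metal end top [0.4623 0.0078 0.028 ] r 0.0799 ang 121.9
```

```bash
python3 - <<'E'
from h import *
im=env.get_image("scene"); cv2.imwrite("pics/s12.png",cv2.resize(im[140:290,130:330,::-1],None,fx=4,fy=4,interpolation=cv2.INTER_CUBIC))
E
```

```text
(no output)
```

View pics/s12.png

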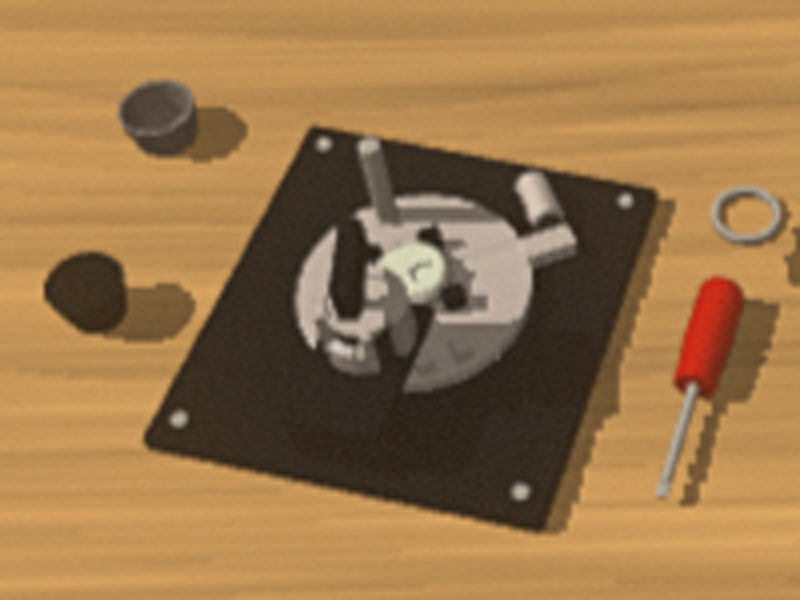

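The scene view shows the handle twisted at (348,270) and the tab (550,240) up against the pick-up (540,200). The other items have not moved.

```bash
python3 -c "
from bench import env
print(env.hand_in())"
```

```text
the job is handed in; nothing more can be done
None
```

The plunger rests in its notch and the turntable's tab lies against the pick-up's rubber face; I handed the job in at about 18 s. I lifted the plunger about 14 mm and twisted it counter-clockwise. I felt the end wall at about 56°, with the twisting torque peaking at about 0.37 N m (roughly 18 N at the pin). I then let it down into the notch and let go. Next I pushed the turntable by its post, between the half-open fingers, about 37° until it met the pick-up. The wrist read about 8 N there, which I estimate at 3–4 N on the pick-up. I then backed off and rose clear.

**Last checks:**
- **Plunger:** the handle stayed about 9 mm up and twisted after release, judged from the wrist picture.
- **Turntable:** the post stayed where it was when the fingers moved away, and the wrist force went back to about zero.
- **Other items:** the cup, loupe, ring and screwdriver look unmoved. I saw the brush only at the edge of the wrist view and did not check it separately.

**Not confirmed by sight:** the black rubber tip cannot be told from the black base in the pictures. That the tab touches it rests on the post stopping while the force rose, not on what I could see. The pictures put the bare metal end of the pick-up about 6 mm from the tab, which I take to be the rubber's length.

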